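# Close and latch the watch parts box

### The job

Close up the white parts box with your fingertips: push its standing lid over and all the way down without slamming it, and only once the lid is down push the blue front latch in flat against the front of the box. Only push - nothing may be lifted or carried; leave the box where it stands and do not disturb the loupe, blower, tray or case press.

Things in the scene. Friction and masses are not known exactly. Their poses are not given: they have to be found in the camera images.
- parts_box: White plastic parts box, 125 (x) x 180 (y) x 46 mm high without its lid, about 0.75 kg, standing loose on rubber feet. Origin: centre of its underside. Its x axis runs from the front (latch side, facing the robot) to the back (hinge side), y along the hinge, z up.
- lid_hinge (a point): Middle of the lid's hinge line, at the top of the box's back wall: 64.5 mm behind the box's origin (its +x) and 46 mm above the bench. The hinge line runs along the box's y axis.
- lid (a joint): Lid angle in rad: 0 = shut, 1.57 = upright, 1.9 = leaning back against its stop. The lid is a white plate 130 mm (hinge to front edge) x 186 mm x 4 mm; its underside is at hinge height when shut, so its top is then 50 mm above the bench. The stiff hinge holds the lid at any angle, it never falls by itself; about 0.12 N m moves it (1 to 2 N near the edge).
- lid_edge (a point): Middle of the lid's front upper edge, 130 mm from the hinge line, on the outer face of the lid (the face that is on top when shut, and faces away from the robot when upright). Its axes equal the box's when the lid is shut.
- latch (a joint): Latch angle in rad: 0 = flat, hanging straight down along the box front; 1.35 = fully open, sticking out almost in line with the lid. It stays where it is left; about 0.015 N m moves it (under 1 N at its tip), far less than the lid, so pushing the lid by its latch folds the latch.
- latch_tip (a point): Middle of the free end of the blue latch flap. The flap is 42 mm wide (y), 30 mm long from pivot to tip, 4 mm thick, with a lip at the tip standing out 5.5 mm from the flap's mid-plane on its outer side. Its pivot is 134 mm from the lid's hinge line, at the middle of the lid's front edge; with the lid shut the pivot is 46 mm above the bench and 69.5 mm in front of the box's origin, and with the latch flat the tip is 16 mm above the bench.
- loupe_center (a point): Bystander: steel loupe, 37 mm across, 30 mm tall, standing loose; point half-way up.
- blower_center (a point): Bystander: green silicone blower bulb, 58 mm across, 110 mm tall with its black nozzle, standing loose; point half-way up.
- tray: Bystander: black ceramic tray 130 x 85 x 13 mm with a dial and a movement in it, loose; origin under its centre.
- case_press: Bystander: silver lever case press, base 120 x 85 mm, 265 mm tall, screwed to the bench; origin under the centre of its base.
Mind the look-alikes: they are no part of the job. There is more than one size of the parts_box; the job needs the middle-sized.

How it is judged:
On the way, in this order (a step that is already met when the one before it is completed fails the run):
1. the lid is down while the latch is still open (value of joint lid below 0.05 rad and value of joint latch above 0.15 rad), for 0.1 s.
2. the latch is pushed in flat with the lid down (value of joint lid below 0.05 rad and value of joint latch below 0.15 rad), for 0.2 s.
At the end, for the whole second after the job is handed in: The lid is fully down (within 0.04 rad, about 5 mm at its edge), the latch is flat against the front (within 0.15 rad, about 4 mm at its tip), the box stands level and at rest within 30 mm of where it stood, and loupe, blower and tray are within 20 mm of where they were (value of joint lid below 0.04 rad and value of joint latch below 0.15 rad and distance of parts_box from where it was at the start of the episode below 0.03 m and height (world z) of parts_box below 0.006 m and angle between parts_box's own z axis and vertical below 0.05 rad and linear speed of parts_box below 0.02 m/s and distance of each of loupe_center, blower_center, tray from where it was at the start of the episode below 0.02 m); the robot touches nothing.
It fails at once if the lid is slammed (closing faster than 4 rad/s, half a metre a second at its edge) (velocity of joint lid below -4 rad/s).
It fails at once if the box is lifted or tipped (height (world z) of parts_box above 0.012 m or angle between parts_box's own z axis and vertical above 0.12 rad).
It fails at once if the box is shoved along or swung round (origin over 40 mm or hinge over 50 mm) (distance of parts_box from where it was at the start of the episode above 0.04 m or distance of lid_hinge from where it was at the start of the episode above 0.05 m).
It fails at once if the loupe, blower or tray is lifted, knocked over or pushed away (over 30 mm) (distance of any of loupe_center, blower_center, tray from where it was at the start of the episode above 0.03 m).
It fails at once if the robot strikes the case press (over 10 N) (contact force between case_press and the arm above 10 N or contact force between case_press and the fingers above 10 N).
It also fails if it takes over 48 s, if anything falls off the work surface, if the arm or the gripper's body presses on something with over 40 N, if the wrist force passes 120 N, or if a joint passes its speed limit or range.

### The arm

A 6-joint arm with a two-finger parallel gripper is mounted at the origin on the work surface. World frame = base frame: x ahead of the robot, y to its left, z up, the work surface at z = 0. Lengths are in m, angles in rad, forces in N, time in s.
With the tool pointing down it reaches from about 0.35 to 0.775 m from the base axis. Payload 7.3 kg.
Tool frame: the origin (TCP) lies at the very end of the fingers, on their centre line; the grasp point (between the pads) lies 19 mm behind it; z points along the fingers, x is the direction in which the jaws open and shut, and the axes are right-handed (so a half turn about z gives the same grasp; the last joint's range is limited). The gripper opens to 92 mm and grips with 3 to 60 N. Pads are 19 mm wide; open, the fingers measure 130 mm over their backs; the gripper's body (75 mm by 190 mm) begins 47 mm behind the grasp point.
Start: joints at [-1.439, 0.342, 1.524, -0, 1.275, -0.146], TCP at [0.144, -0.505, 0.227] pointing down, gripper open.
Joint ranges: [-2.53, 2.53], [-0.77, 2.02], [0.04, 2.7], [-1, 4.14], [0.28, 2.66], [-3.11, 3.11]. Speed limits (rad/s): [2.57, 2.57, 3.14, 3.14, 3.14, 3.14].

### API

Orientations are given as [roll, pitch, yaw] about the fixed x, y, z axes, in that order (R = Rz(yaw) Ry(pitch) Rx(roll)).
In Python, from cell import observe, read_camera, camera_params, hand_in gives the robot as it stands.
- The arm moves only by the tool apply_moves, never from a script. Its argument "increments" is a list of rows, each an object with "grip": the opening, from 0 (shut) to 1 (fully open); "linear": the shift along the world's x, y, z in mm, a list of three; "turn": the turn, a rotation vector about the world's x, y, z in units of 6 degrees (1.0 is 6 degrees), a list of three. A call has 1 to 10 rows; each row is the pose to reach, as a shift and turn from the pose commanded when the call began; what a row does not reach only later rows make up. A row lasts 1/10 s, in which the tool goes at most 50 mm and 8.59 degrees, less where a joint would pass 70% of its speed; a pose out of reach is approached as far as the arm can. A call with a gripper value outside its range is refused whole. The fingers move at their own pace and stop on an object; "grip_force" is the grip in N (left out, the last holds). Time passes only in rows, so rows that repeat a pose let the fingers close. It gives the time, the measured TCP pose, the force and the opening at its end, in the units of the state.
- observe(): the state, without advancing time (a new reading comes with each control period).
- read_camera(name): name is "scene" or "top" or "wrist"; returns the picture (384x512x3 uint8, red, green, blue); there is no depth.
- camera_params(name): a dict with "camera_matrix" (3x3 intrinsics, pixels), "world_to_cam" (4x4, takes a point from world to camera coordinates); the wrist camera has in their place "hand_eye" (4x4, takes a point from camera to tool coordinates, whose origin is the TCP and whose axes are the tool frame's). Camera axes: x right, y up, looking along -z (the intrinsics and any distortion apply to the point x, -y, -z); pixel columns grow to the right and rows downward; lengths in m; the calibration is good to about 2 mm. A picture is of the moment at which its call begins: read the wrist's pose just before it. camera_params takes no time and is no camera call.
- hand_in(): hands the job in, once; it reports no verdict.
The state is a dict: "time": time; "qpos": joint angles; "qvel": joint speeds; "joint_efforts": joint torques, N m; "tool_pos": TCP position; "tool_rot": TCP orientation; "contact_force": force on the tool from outside, world axes, zero at the start; "torque": the same for the moment, N m; "opening": finger opening in m.
Only numpy, scipy, OpenCV 4.12 (cv2) and the standard library are available. Lean on these libraries where they do the work, as an engineer would, in place of code of your own. Each camera call takes 0.05 s, during which the arm holds its last target.

## Working session

There is one attempt and no reset: what is moved stays moved. The work goes in short steps, Python scripts to look and compute and a tool call to move; the robot and the scene stay as the last step left them, time stands still between calls to the robot, and variables do not carry over. Pictures are saved under pics/ and viewed, and the job is handed in when it is done.

Besides the shell and the picture viewer there is one more tool, called after "Call:" as name(argument=value, ...), one argument or row to a line, values as JSON. apply_moves: Moves the arm, as the interface text tells. Its arguments: {"type":"object","properties":{"increments":{"type":"array","items":{"type":"object","properties":{"grip":{"type":"number"},"linear":{"type":"array","items":{"type":"number"}},"turn":{"type":"array","items":{"type":"number"}}}}},"grip_force":{"type":"number"}},"required":["increments"]}

```bash
mkdir -p pics; ls; python3 - <<'E'
from cell import *
import cv2
print(observe())
for n in ("scene","top"):
    cv2.imwrite(f"pics/{n}0.png",cv2.cvtColor(read_camera(n),cv2.COLOR_RGB2BGR)); print(n,camera_params(n))
E
```

```text
pics
{'time': 0.0, 'qpos': array([-1.43899881e+00,  3.42738160e-01,  1.52504135e+00, -1.25923379e-05,
        1.27540011e+00, -1.46023870e-01]), 'qvel': array([-0.00109062, -0.00062632, -0.00028038, -0.00044588,  0.00020034,
        0.00110577]), 'joint_efforts': array([-1.46079372e-03, -4.31244493e+01, -2.44222391e+01,  7.15115061e-02,
        5.58469445e-02, -1.30600365e-04]), 'tool_pos': array([ 0.14393699, -0.50444662,  0.22602847]), 'tool_rot': array([-3.14137365e+00,  1.57182908e-03, -1.29297109e+00]), 'contact_force': array([ 0.04831339,  1.35666534, -0.08376157]), 'torque': array([-0.00321939, -0.0398504 , -0.02626933]), 'opening': 0.09201386336328574}
scene {'camera_matrix': array([[394.96544259,   0.        , 255.46653393],
       [  0.        , 394.96544259, 190.54354952],
       [  0.        ,   0.        ,   1.        ]]), 'world_to_cam': array([[-0.02536634,  0.99963646,  0.0091373 , -0.00217699],
       [-0.6709185 , -0.0237995 ,  0.74114907,  0.2653127 ],
       [ 0.7410971 ,  0.01266985,  0.67127831, -1.4805499 ],
       [ 0.        ,  0.        ,  0.        ,  1.        ]])}
top {'camera_matrix': array([[377.50004014,   0.        , 256.14970763],
       [  0.        , 377.50004014, 198.98372169],
       [  0.        ,   0.        ,   1.        ]]), 'world_to_cam': array([[ 0.01448755, -0.99953511, -0.02682673,  0.01811316],
       [ 0.9980303 ,  0.01281754,  0.06141041, -0.46481984],
       [-0.06103801, -0.02766357,  0.99775202, -1.06225174],
       [ 0.        ,  0.        ,  0.        ,  1.        ]])}
```

View pics/scene0.png

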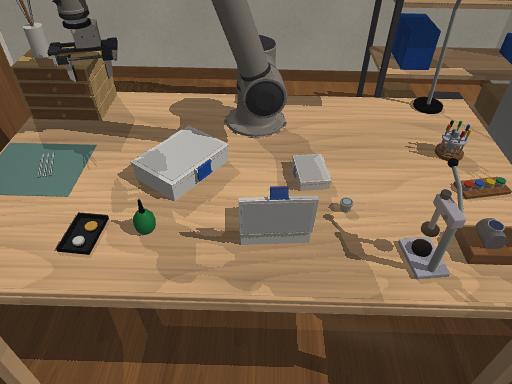

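View pics/top0.png

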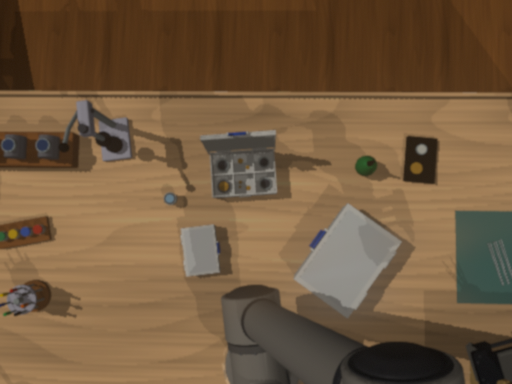

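The open middle box sits at top-view px ~(244,165), with its lid upright and the blue latch at (237,133). The loupe is at (170,199), blower at (366,165), tray at (421,160) and press at (110,140). The two closed boxes are the decoys. I'll zoom in next.

```bash
python3 - <<'E'
import cv2
a=cv2.imread("pics/top0.png")[115:215,190:290]; cv2.imwrite("pics/topc.png",cv2.resize(a,None,fx=6,fy=6,interpolation=cv2.INTER_CUBIC))
a=cv2.imread("pics/scene0.png")[175:255,225:365]; cv2.imwrite("pics/scenec.png",cv2.resize(a,None,fx=5.5,fy=5.5,interpolation=cv2.INTER_CUBIC))
E
```

```text
(no output)
```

View pics/topc.png

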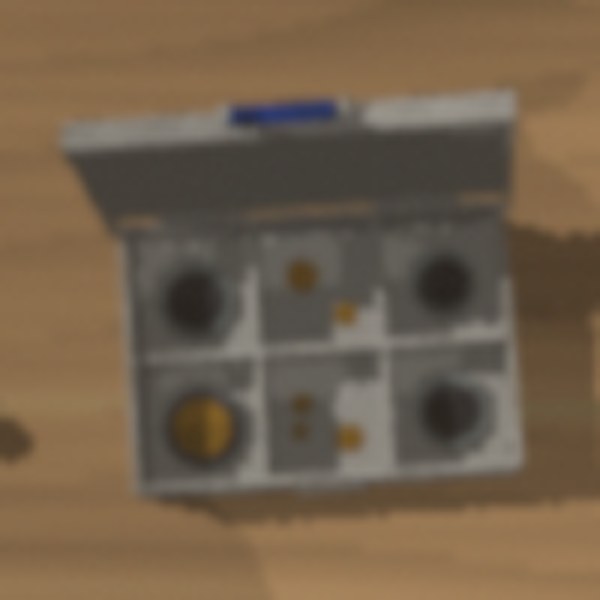

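View pics/scenec.png

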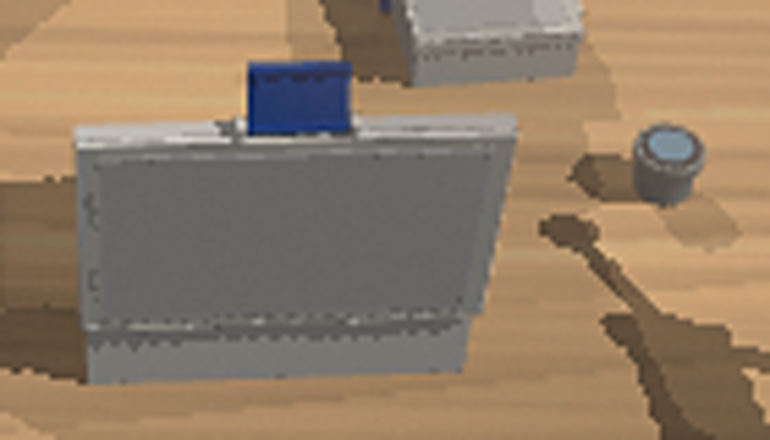

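```bash
cat > h.py <<'E'
import numpy as np
from cell import *
def ray(n,p):
    c=camera_params(n);K=c["camera_matrix"];T=c["world_to_cam"]
    d=np.array([(p[0]-K[0,2])/K[0,0],-(p[1]-K[1,2])/K[1,1],-1])
    R=T[:3,:3];o=-R.T@T[:3,3];return o,R.T@d
def plane(n,p,z):
    o,d=ray(n,p);return o+d*(z-o[2])/d[2]
def two(p,q):
    o,d=ray("top",p);o2,d2=ray("scene",q)
    s=np.linalg.lstsq(np.c_[d,-d2],o2-o,rcond=None)[0]
    a,b=o+s[0]*d,o2+s[1]*d2;return (a+b)/2,np.linalg.norm(a-b)
def proj(n,P):
    c=camera_params(n);K=c["camera_matrix"];T=c["world_to_cam"]
    q=T[:3,:3]@P+T[:3,3];return K[0,0]*q[0]/-q[2]+K[0,2],K[1,1]*q[1]/q[2]+K[1,2]
E
python3 - <<'E'
from h import *
np.set_printoptions(precision=4,suppress=True)
t=lambda u,v:(190+u/6-.4,115+v/6-.4); s=lambda u,v:(225+u/5.5-.4,175+v/5.5-.4)
FL=plane("top",t(140,492),.046);FR=plane("top",t(522,467),.046);print("front",FL,FR,np.linalg.norm(FL-FR))
BL=plane("top",t(125,232),.046);BR=plane("top",t(503,208),.046);print("back?",BL,BR)
print("scene base back",plane("scene",s(90,383),0.003),plane("scene",s(463,372),0.003))
for a,b in (((62,127),(515,118)),((515,93),(78,130)),((285,107),(300,63))):
    print(two(t(*a),s(*b)))
    print(two(t(*a),s(b[0],b[1]+20)))
for n,p in(("loupe",(170,199)),("blower",(366,165)),):print(n,plane("top",p,.03))
d=FR-FL;print("yaw",np.arctan2(d[0],-d[1]))
E
```

```text
front [0.4677 0.1438 0.046 ] [ 0.4815 -0.0328  0.046 ] 0.17709872531626836
back? [0.5891 0.1534 0.046 ] [ 0.6021 -0.0226  0.046 ]
scene base back [ 0.6078 -0.0202  0.003 ] [0.5952 0.1571 0.003 ]
(array([0.6077, 0.16  , 0.1801]), np.float64(0.00042273346397920137))
(array([0.6098, 0.1613, 0.1707]), np.float64(0.00038534925453742683))
(array([ 0.6227, -0.0231,  0.1815]), np.float64(0.0030571208849200374))
(array([ 0.625 , -0.0233,  0.1722]), np.float64(0.003205764706337312))
(array([0.6096, 0.0677, 0.2096]), np.float64(0.0025600654076413033))
(array([0.6118, 0.0682, 0.2005]), np.float64(0.0022291609476267765))
loupe [0.4604 0.2678 0.03  ]
blower [ 0.563  -0.2828  0.03  ]
yaw 0.07798557980838652
```

The box's hinge middle is about (0.601, 0.066) with yaw about 0.078, and the lid is at about 1.68 rad. I'll straddle the latch with the open fingers and push the lid from behind. First I go high, over to the far side.

Call:
apply_moves(
  increments=[
    {"linear": [10,10,45],"turn": [0,0,0],"grip": 1},
    {"linear": [30,35,85],"turn": [0,0,0],"grip": 1},
    {"linear": [60,67,110],"turn": [0,0,-0.5],"grip": 1},
    {"linear": [90,100,124],"turn": [0,0,-1],"grip": 1},
    {"linear": [122,137,124],"turn": [0,0,-1.5],"grip": 1},
    {"linear": [154,173,124],"turn": [0,0,-1.9],"grip": 1},
    {"linear": [186,209,124],"turn": [0,0,-1.9],"grip": 1},
    {"linear": [218,245,124],"turn": [0,0,-1.9],"grip": 1},
    {"linear": [250,281,124],"turn": [0,0,-1.9],"grip": 1},
    {"linear": [282,317,124],"turn": [0,0,-1.9],"grip": 1},
  ],
)

```text
time: 1.1
tool_pos: [0.4269, -0.1861, 0.3506]
tool_rot: [3.141, -0.0, -1.492]
contact_force: [0.7, -0.5, 0.5]
opening: 0.092
```

Call:
apply_moves(
  increments=[
    {"linear": [32,36,0],"turn": [0,0,0],"grip": 1},
    {"linear": [64,72,0],"turn": [0,0,0],"grip": 1},
    {"linear": [96,108,0],"turn": [0,0,0],"grip": 1},
    {"linear": [128,144,0],"turn": [0,0,0],"grip": 1},
    {"linear": [160,180,0],"turn": [0,0,0],"grip": 1},
    {"linear": [192,216,0],"turn": [0,0,0],"grip": 1},
    {"linear": [224,250,0],"turn": [0,0,0],"grip": 1},
    {"linear": [232,258,0],"turn": [0,0,0],"grip": 1},
    {"linear": [232,258,0],"turn": [0,0,0],"grip": 1},
  ],
)

```text
time: 2.0
tool_pos: [0.6587, 0.072, 0.3486]
tool_rot: [3.139, 0.0, -1.489]
contact_force: [-1.1, -0.6, 0.8]
opening: 0.092
```

```bash
python3 - <<'E'
from cell import *
import cv2
o=observe();print(o['time'],o['tool_pos'],o['tool_rot'],o['qpos'])
for n in ("wrist","top"):
    cv2.imwrite(f"pics/{n}1.png",cv2.cvtColor(read_camera(n),cv2.COLOR_RGB2BGR))
print(camera_params("wrist"))
E
```

```text
2.0 [0.65867312 0.07196261 0.34855904] [ 3.13878594e+00  3.06966574e-04 -1.48925253e+00] [-6.76753526e-03  5.79417885e-01  8.16749465e-01  5.91558356e-05
  1.74824815e+00  1.48249492e+00]
{'camera_matrix': array([[292.05522537,   0.        , 253.56254213],
       [  0.        , 292.05522537, 189.2295541 ],
       [  0.        ,   0.        ,   1.        ]]), 'hand_eye': array([[ 9.99999337e-01, -6.50878160e-04, -9.50091999e-04,
        -1.57430180e-04],
       [-9.09325435e-04, -9.52489226e-01, -3.04570923e-01,
        -8.25492843e-02],
       [-7.06713831e-04,  3.04571585e-01, -9.52489186e-01,
        -1.58390624e-01],
       [ 0.00000000e+00,  0.00000000e+00,  0.00000000e+00,
         1.00000000e+00]])}
```

View pics/wrist1.png

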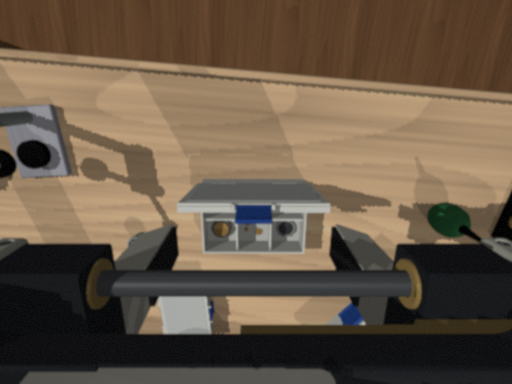

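View pics/top1.png

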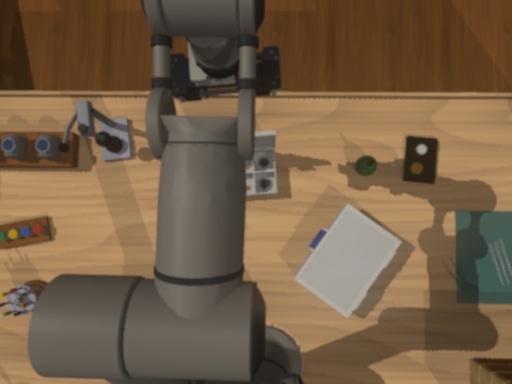

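The wrist view shows the lid edge at px 179–329 and the latch at 236–272, both centred at 254 between the fingers and level. I'll go down behind the lid.

Call:
apply_moves(
  increments=[
    {"linear": [0,0,-40],"turn": [0,0,0],"grip": 1},
    {"linear": [0,0,-80],"turn": [0,0,0],"grip": 1},
    {"linear": [0,0,-120],"turn": [0,0,0],"grip": 1},
    {"linear": [0,0,-150],"turn": [0,0,0],"grip": 1},
    {"linear": [0,0,-175],"turn": [0,0,0],"grip": 1},
    {"linear": [0,0,-187],"turn": [0,0,0],"grip": 1},
    {"linear": [0,0,-187],"turn": [0,0,0],"grip": 1},
  ],
)

```text
time: 2.8
tool_pos: [0.6568, 0.0691, 0.1628]
tool_rot: [3.139, 0.0, -1.493]
contact_force: [0.5, 0.5, -0.1]
opening: 0.0919
```

```bash
python3 - <<'E'
from cell import *
import cv2
o=observe();print(o['time'],o['tool_pos'],o['tool_rot'],o['contact_force'])
for n in ("wrist","scene"):
    cv2.imwrite(f"pics/{n}2.png",cv2.cvtColor(read_camera(n),cv2.COLOR_RGB2BGR))
E
```

```text
2.8 [0.65684809 0.06906736 0.16276564] [ 3.13877641e+00  3.43576862e-05 -1.49325222e+00] [ 0.49454448  0.48488787 -0.08088362]
```

View pics/wrist2.png

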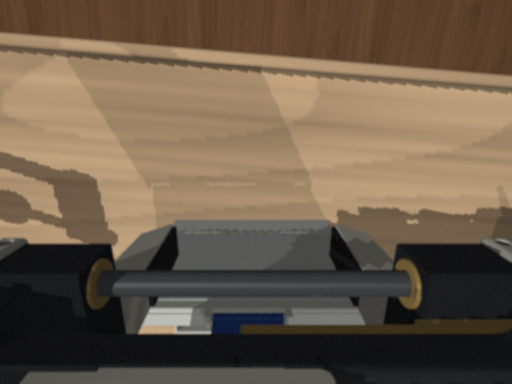

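View pics/scene2.png

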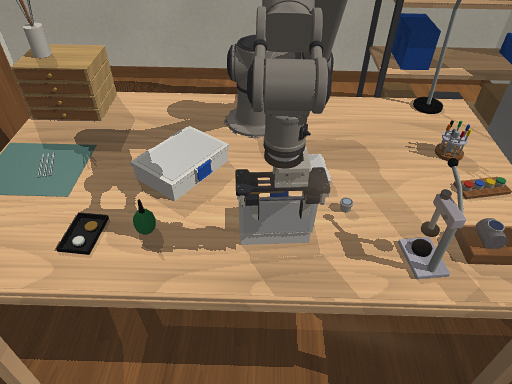

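Clear of the lid, with no contact. Now the first part of the arc, at about 0.1 m/s.

Call:
apply_moves(
  increments=[
    {"linear": [-10,-1,0],"turn": [0,0,0],"grip": 1},
    {"linear": [-20,-2,-1],"turn": [0,0,0],"grip": 1},
    {"linear": [-28,-2,-2],"turn": [0,0,0],"grip": 1},
    {"linear": [-36,-3,-3],"turn": [0,0,0],"grip": 1},
    {"linear": [-43,-3,-3],"turn": [0,0,0],"grip": 1},
    {"linear": [-50,-4,-3],"turn": [0,0,0],"grip": 1},
    {"linear": [-57,-4,-4],"turn": [0,0,0],"grip": 1},
    {"linear": [-65,-5,-5],"turn": [0,0,0],"grip": 1},
    {"linear": [-73,-6,-6],"turn": [0,0,0],"grip": 1},
    {"linear": [-73,-6,-6],"turn": [0,0,0],"grip": 1},
  ],
)

```text
time: 3.9
tool_pos: [0.5836, 0.0641, 0.1574]
tool_rot: [3.14, 0.0, -1.492]
contact_force: [-0.1, -0.2, 0.9]
opening: 0.092
```

```bash
python3 - <<'E'
from cell import *
import cv2
o=observe();print(o['time'],o['tool_pos'],o['tool_rot'],o['contact_force'])
for n in ("wrist","scene"):
    cv2.imwrite(f"pics/{n}3.png",cv2.cvtColor(read_camera(n),cv2.COLOR_RGB2BGR))
E
```

```text
3.9 [0.58360042 0.06405928 0.15739495] [ 3.13973071e+00  4.65607792e-06 -1.49195376e+00] [-0.07377497 -0.1848624   0.87566007]
```

View pics/wrist3.png

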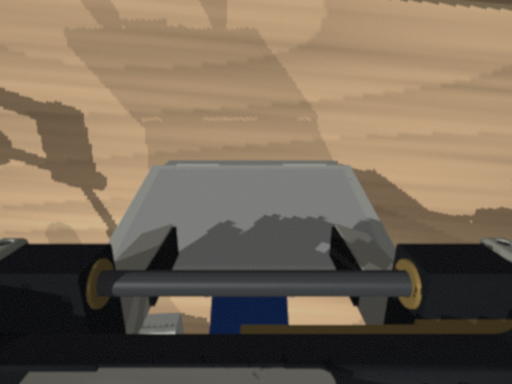

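View pics/scene3.png

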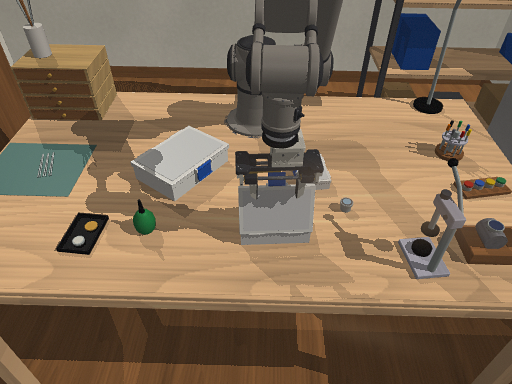

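The lid has rotated past vertical with the latch still open and tiny force. Continuing the arc.

Call:
apply_moves(
  increments=[
    {"linear": [-10,-1,-3],"turn": [0,0,0],"grip": 1},
    {"linear": [-19,-1,-6],"turn": [0,0,0],"grip": 1},
    {"linear": [-28,-2,-10],"turn": [0,0,0],"grip": 1},
    {"linear": [-37,-3,-16],"turn": [0,0,0],"grip": 1},
    {"linear": [-45,-4,-21],"turn": [0,0,0],"grip": 1},
    {"linear": [-53,-4,-28],"turn": [0,0,0],"grip": 1},
    {"linear": [-60,-5,-35],"turn": [0,0,0],"grip": 1},
    {"linear": [-66,-5,-43],"turn": [0,0,0],"grip": 1},
    {"linear": [-72,-6,-51],"turn": [0,0,0],"grip": 1},
    {"linear": [-72,-6,-51],"turn": [0,0,0],"grip": 1},
  ],
)

```text
time: 5.0
tool_pos: [0.5114, 0.0581, 0.1054]
tool_rot: [3.138, 0.0, -1.492]
contact_force: [0.5, 1.2, -0.4]
opening: 0.0919
```

```bash
python3 - <<'E'
from cell import *
import cv2
o=observe();print(o['time'],o['tool_pos'],o['tool_rot'],o['contact_force'])
for n in ("wrist","scene"):
    cv2.imwrite(f"pics/{n}4.png",cv2.cvtColor(read_camera(n),cv2.COLOR_RGB2BGR))
E
```

```text
5.0 [0.51140193 0.05807216 0.10539025] [ 3.13829655e+00  2.77277391e-04 -1.49207492e+00] [ 0.46893531  1.15377712 -0.36422901]
```

View pics/wrist4.png

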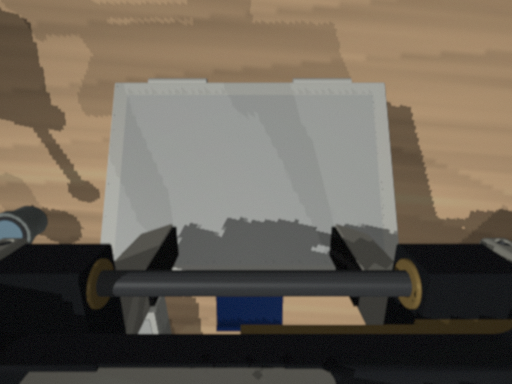

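View pics/scene4.png

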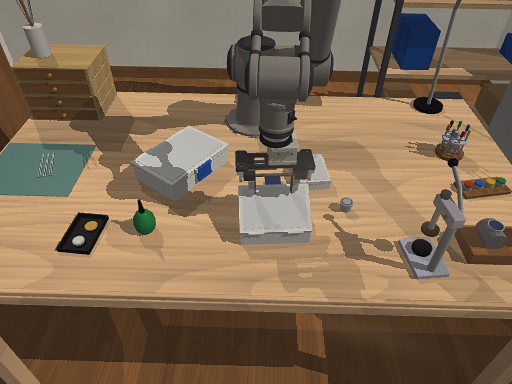

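Call:
apply_moves(
  increments=[
    {"linear": [-5,0,-9],"turn": [0,0,0],"grip": 1},
    {"linear": [-9,-1,-18],"turn": [0,0,0],"grip": 1},
    {"linear": [-12,-1,-27],"turn": [0,0,0],"grip": 1},
    {"linear": [-15,-1,-36],"turn": [0,0,0],"grip": 1},
    {"linear": [-16,-1,-42],"turn": [0,0,0],"grip": 1},
    {"linear": [-17,-1,-47],"turn": [0,0,0],"grip": 1},
    {"linear": [-17,-1,-51],"turn": [0,0,0],"grip": 1},
    {"linear": [-17,-1,-54],"turn": [0,0,0],"grip": 1},
    {"linear": [-17,-1,-55],"turn": [0,0,0],"grip": 1},
  ],
)

```text
time: 6.0
tool_pos: [0.496, 0.0571, 0.0515]
tool_rot: [3.141, -0.0, -1.492]
contact_force: [-0.1, 0.3, -0.4]
opening: 0.092
```

Call:
apply_moves(
  increments=[
    {"linear": [0,0,-1],"turn": [0,0,0],"grip": 1},
    {"linear": [0,0,-2],"turn": [0,0,0],"grip": 1},
    {"linear": [0,0,-2],"turn": [0,0,0],"grip": 1},
  ],
)

```text
time: 6.3
tool_pos: [0.4962, 0.0571, 0.0502]
tool_rot: [-3.141, -0.0, -1.492]
contact_force: [-1.8, -0.2, 3.6]
opening: 0.0918
```

Call:
apply_moves(
  increments=[
    {"linear": [0,0,-1],"turn": [0,0,0],"grip": 1},
    {"linear": [0,0,-2],"turn": [0,0,0],"grip": 1},
    {"linear": [0,0,-2],"turn": [0,0,0],"grip": 1},
  ],
)

```text
time: 6.6
tool_pos: [0.4962, 0.0571, 0.0498]
tool_rot: [-3.14, -0.0, -1.492]
contact_force: [-7.2, 0.3, 21.0]
opening: 0.0917
```

```bash
python3 - <<'E'
from cell import *
import cv2
o=observe();print(o['time'],o['tool_pos'],o['tool_rot'],o['contact_force'])
for n in ("wrist","scene"):
    cv2.imwrite(f"pics/{n}5.png",cv2.cvtColor(read_camera(n),cv2.COLOR_RGB2BGR))
E
```

```text
6.6 [0.4962473  0.05713584 0.04982901] [-3.14015042e+00 -3.39413590e-04 -1.49182419e+00] [-7.21205709  0.29344734 21.02687815]
```

View pics/wrist5.png

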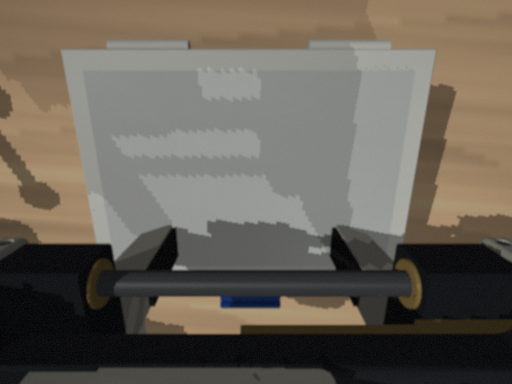

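View pics/scene5.png

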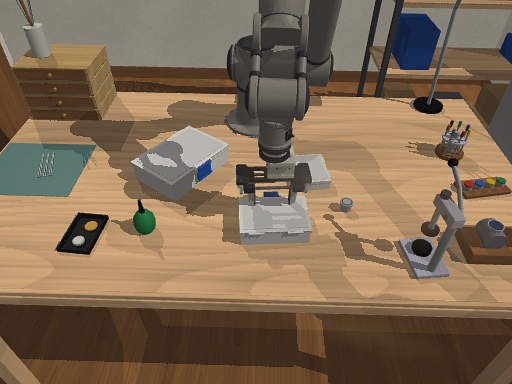

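The lid is shut on its hard stop: TCP z 0.0498 with 21 N reaction. The latch still sticks out (wrist px ~(250,297)). I'll lift, move to the front, close the fingers and look.

Call:
apply_moves(
  increments=[
    {"linear": [0,0,4],"turn": [0,0,0],"grip": 1},
    {"linear": [0,0,20],"turn": [0,0,0],"grip": 1},
    {"linear": [0,0,50],"turn": [0,0,0],"grip": 1},
    {"linear": [-15,-1,85],"turn": [0,0,0],"grip": 0},
    {"linear": [-45,-4,100],"turn": [0,0,0],"grip": 0},
    {"linear": [-75,-6,100],"turn": [0,0,0],"grip": 0},
    {"linear": [-85,-7,100],"turn": [0,0,0],"grip": 0},
    {"linear": [-85,-7,100],"turn": [0,0,0],"grip": 0},
  ],
)

```text
time: 7.5
tool_pos: [0.4104, 0.0501, 0.1479]
tool_rot: [-3.141, -0.0, -1.492]
contact_force: [0.6, -0.0, 0.1]
opening: 0.0562
```

```bash
python3 - <<'E'
from cell import *
import cv2
o=observe();print(o['time'],o['tool_pos'],o['tool_rot'],o['contact_force'],o['opening'])
for n in ("wrist","scene","top"):
    cv2.imwrite(f"pics/{n}6.png",cv2.cvtColor(read_camera(n),cv2.COLOR_RGB2BGR))
a=cv2.imread("pics/scene6.png")[145:255,215:355]; cv2.imwrite("pics/scene6c.png",cv2.resize(a,None,fx=5,fy=5,interpolation=cv2.INTER_CUBIC))
E
```

```text
7.5 [0.41036247 0.05010125 0.14790977] [-3.14135445e+00 -9.31917659e-05 -1.49219570e+00] [ 0.59887512 -0.00220126  0.06252537] 0.05616353126964197
```

View pics/wrist6.png

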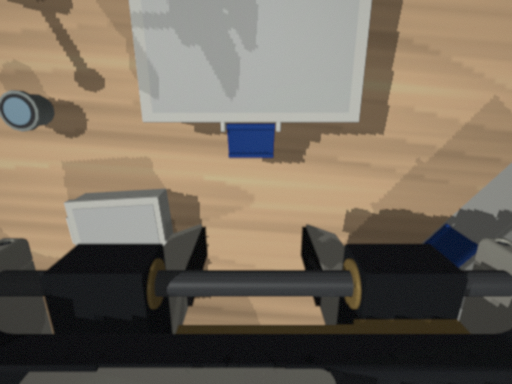

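View pics/scene6c.png

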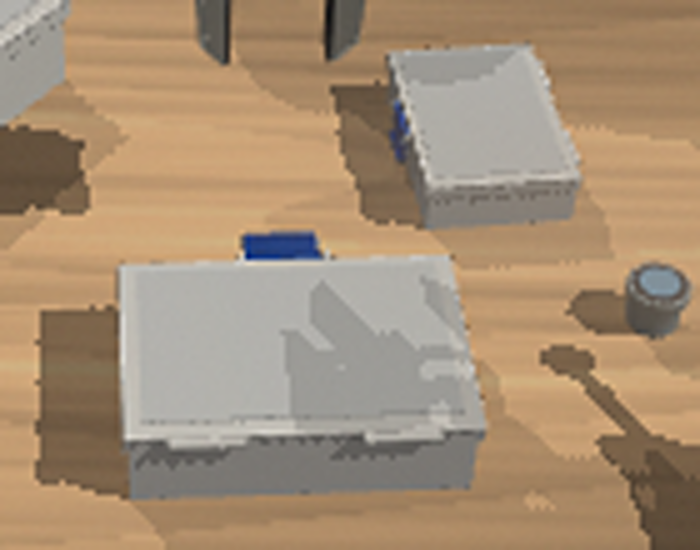

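View pics/top6.png

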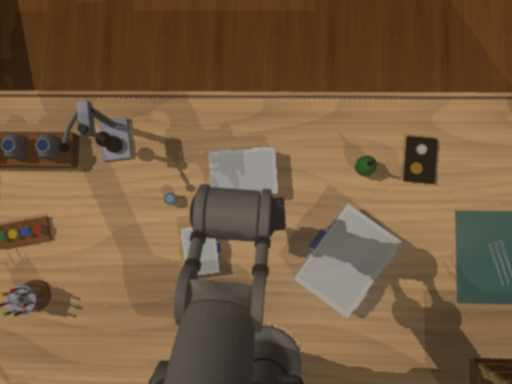

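The lid is shut flat and the latch still sticks out (wrist px 228–274 × 122–158). The bystanders have not moved. I'll measure the lid front edge and latch from the wrist view.

```bash
cat >> h.py <<'E'
from scipy.spatial.transform import Rotation as Ro
def wplane(p,z,tp,tr):
    c=camera_params("wrist");K=c["camera_matrix"];H=c["hand_eye"]
    d=np.array([(p[0]-K[0,2])/K[0,0],-(p[1]-K[1,2])/K[1,1],-1])
    R=Ro.from_euler("xyz",tr).as_matrix()
    o=R@H[:3,3]+tp;d=R@H[:3,:3]@d
    return o+d*(z-o[2])/d[2]
E
python3 - <<'E'
from h import *
np.set_printoptions(precision=4,suppress=True)
tp=[.41036,.0501,.14791];tr=[-3.14135,-.00009,-1.4922]
a=wplane((142.5,121.5),.050,tp,tr);b=wplane((361,121.5),.050,tp,tr)
x=np.array([.997,.078,0]);m=(a+b)/2
print(a,b,m, "pred edge",np.array([.601,.0655,.05])-.130*x, "hinge now",m+.13*x)
print("tip z.04",wplane((251,158),.040,tp,tr),wplane((251,124),.047,tp,tr))
for z in(.025,.035,.045):print(z,wplane((251,158),z,tp,tr)-m)
E
```

```text
[0.4642 0.1498 0.05  ] [ 0.4791 -0.037   0.05  ] [0.4717 0.0564 0.05  ] pred edge [0.4714 0.0554 0.05  ] hinge now [0.6013 0.0665 0.05  ]
tip z.04 [0.4379 0.0546 0.04  ] [0.4692 0.0569 0.047 ]
0.025 [-0.0369 -0.002  -0.025 ]
0.035 [-0.0348 -0.0019 -0.015 ]
0.045 [-0.0328 -0.0018 -0.005 ]
```

The box has not moved: the lid edge middle is at (0.4717, 0.0564) against a predicted (0.4714, 0.0554). The latch is still at about 1.35 rad. With the fingers closed I'll come down just above the flap.

Call:
apply_moves(
  increments=[
    {"linear": [0,0,0],"turn": [0,0,0],"grip": 0},
    {"linear": [0,0,0],"turn": [0,0,0],"grip": 0},
    {"linear": [10,1,-25],"turn": [0,0,0],"grip": 0},
    {"linear": [20,2,-50],"turn": [0,0,0],"grip": 0},
    {"linear": [27,3,-75],"turn": [0,0,0],"grip": 0},
    {"linear": [27,3,-90],"turn": [0,0,0],"grip": 0},
    {"linear": [27,3,-93],"turn": [0,0,0],"grip": 0},
    {"linear": [27,3,-93],"turn": [0,0,0],"grip": 0},
  ],
)

```text
time: 8.45
tool_pos: [0.4379, 0.0531, 0.0544]
tool_rot: [3.14, 0.0, -1.492]
contact_force: [0.1, 0.0, 1.1]
opening: 0.0002
```

```bash
python3 - <<'E'
from cell import *
import cv2
o=observe();print(o['time'],o['tool_pos'],o['tool_rot'],o['contact_force'],o['opening'])
for n in ("wrist","scene"):
    cv2.imwrite(f"pics/{n}7.png",cv2.cvtColor(read_camera(n),cv2.COLOR_RGB2BGR))
a=cv2.imread("pics/scene7.png")[145:255,215:355]; cv2.imwrite("pics/scene7c.png",cv2.resize(a,None,fx=5,fy=5,interpolation=cv2.INTER_CUBIC))
E
```

```text
8.45 [0.43791627 0.05313179 0.0543881 ] [ 3.14030697e+00  8.60197897e-05 -1.49194383e+00] [0.1169312  0.00345072 1.09649368] 0.00023218705035344572
```

View pics/wrist7.png

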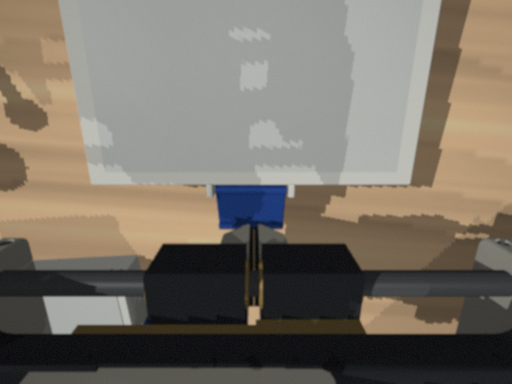

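View pics/scene7c.png

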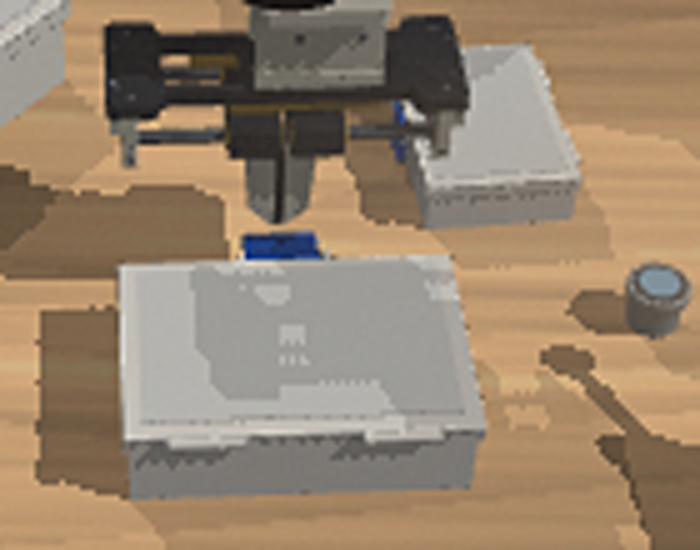

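The fingertips are over the flap's outer half. Now I'll push it down and in along an arc.

Call:
apply_moves(
  increments=[
    {"linear": [0,0,-6],"turn": [0,0,0],"grip": 0},
    {"linear": [0,0,-12],"turn": [0,0,0],"grip": 0},
    {"linear": [2,0,-17],"turn": [0,0,0],"grip": 0},
    {"linear": [5,0,-22],"turn": [0,0,0],"grip": 0},
    {"linear": [7,1,-24],"turn": [0,0,0],"grip": 0},
    {"linear": [9,1,-26],"turn": [0,0,0],"grip": 0},
    {"linear": [9,1,-26],"turn": [0,0,0],"grip": 0},
  ],
)

```text
time: 9.25
tool_pos: [0.4472, 0.0542, 0.0285]
tool_rot: [3.141, 0.0, -1.492]
contact_force: [-0.3, -0.3, -0.4]
opening: 0.0008
```

```bash
python3 - <<'E'
from cell import *
import cv2
o=observe();print(o['time'],o['tool_pos'],o['tool_rot'],o['contact_force'],o['opening'])
for n in ("wrist",):
    cv2.imwrite(f"pics/{n}8.png",cv2.cvtColor(read_camera(n),cv2.COLOR_RGB2BGR))
E
```

```text
9.25 [0.44721207 0.05416411 0.02848684] [ 3.14141761e+00  2.36012477e-06 -1.49198010e+00] [-0.3044902  -0.28171303 -0.40966546] 0.0007616209143559128
```

View pics/wrist8.png

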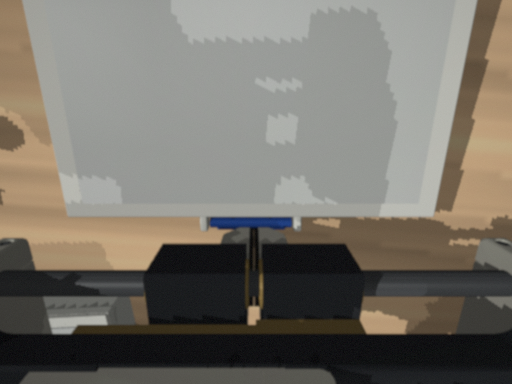

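The flap is well folded (only px rows 217–229 still visible below the lid edge). I'll push on in to contact.

Call:
apply_moves(
  increments=[
    {"linear": [2,0,-1],"turn": [0,0,0],"grip": 0},
    {"linear": [4,0,-2],"turn": [0,0,0],"grip": 0},
    {"linear": [6,0,-3],"turn": [0,0,0],"grip": 0},
    {"linear": [8,1,-3],"turn": [0,0,0],"grip": 0},
    {"linear": [8,1,-3],"turn": [0,0,0],"grip": 0},
  ],
)

```text
time: 9.8
tool_pos: [0.4542, 0.055, 0.0255]
tool_rot: [3.139, -0.0, -1.492]
contact_force: [-3.2, -1.7, 0.7]
opening: -0.0
```

Call:
apply_moves(
  increments=[
    {"linear": [1,0,0],"turn": [0,0,0],"grip": 0},
    {"linear": [1,0,0],"turn": [0,0,0],"grip": 0},
    {"linear": [-4,0,0],"turn": [0,0,0],"grip": 0},
    {"linear": [-12,-1,0],"turn": [0,0,0],"grip": 0},
    {"linear": [-12,-1,-6],"turn": [0,0,0],"grip": 0},
    {"linear": [-12,-1,-9],"turn": [0,0,0],"grip": 0},
    {"linear": [-8,-1,-9],"turn": [0,0,0],"grip": 0},
    {"linear": [-5,0,-9],"turn": [0,0,0],"grip": 0},
    {"linear": [-4,0,-9],"turn": [0,0,0],"grip": 0},
    {"linear": [-4,0,-9],"turn": [0,0,0],"grip": 0},
  ],
)

```text
time: 10.8
tool_pos: [0.4514, 0.0552, 0.0167]
tool_rot: [-3.141, -0.0, -1.492]
contact_force: [-0.4, -0.2, -0.2]
opening: 0.0006
```

Call:
apply_moves(
  increments=[
    {"linear": [1,0,0],"turn": [0,0,0],"grip": 0},
    {"linear": [2,0,0],"turn": [0,0,0],"grip": 0},
    {"linear": [2,0,0],"turn": [0,0,0],"grip": 0},
  ],
)

```text
time: 11.1
tool_pos: [0.452, 0.0552, 0.0166]
tool_rot: [3.139, 0.0, -1.492]
contact_force: [-4.6, 0.1, 2.3]
opening: 0.0005
```

There is a firm stop on the lip (4.6 N) right at the flat position. I'll back off, lift well away and check.

Call:
apply_moves(
  increments=[
    {"linear": [-5,0,0],"turn": [0,0,0],"grip": 0},
    {"linear": [-20,-2,0],"turn": [0,0,0],"grip": 0},
    {"linear": [-40,-3,10],"turn": [0,0,0],"grip": 0},
    {"linear": [-60,-5,40],"turn": [0,0,0],"grip": 0},
    {"linear": [-70,-6,80],"turn": [0,0,0],"grip": 0},
    {"linear": [-70,-6,125],"turn": [0,0,0],"grip": 0},
    {"linear": [-70,-6,150],"turn": [0,0,0],"grip": 0},
    {"linear": [-70,-6,150],"turn": [0,0,0],"grip": 0},
  ],
)

```text
time: 11.9
tool_pos: [0.3856, 0.049, 0.1703]
tool_rot: [-3.132, -0.002, -1.492]
contact_force: [0.2, -0.2, -0.4]
opening: 0.0007
```

```bash
python3 - <<'E'
from cell import *
import cv2
o=observe();print(o['time'],o['tool_pos'],o['tool_rot'],o['contact_force'],o['opening'])
for n in ("wrist","scene","top"):
    cv2.imwrite(f"pics/{n}9.png",cv2.cvtColor(read_camera(n),cv2.COLOR_RGB2BGR))
a=cv2.imread("pics/scene9.png")[145:255,215:355]; cv2.imwrite("pics/scene9c.png",cv2.resize(a,None,fx=5,fy=5,interpolation=cv2.INTER_CUBIC))
E
```

```text
11.9 [0.38556622 0.0489675  0.1702579 ] [-3.13195928e+00 -1.51288142e-03 -1.49187979e+00] [ 0.21399915 -0.23861775 -0.38671984] 0.0006901330135660356
```

View pics/wrist9.png

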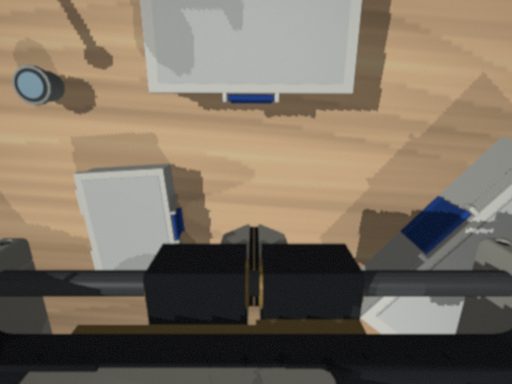

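View pics/scene9c.png

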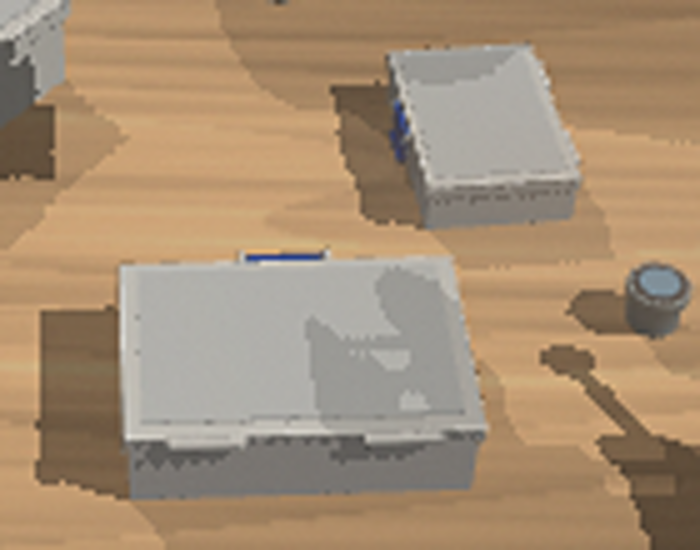

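View pics/top9.png

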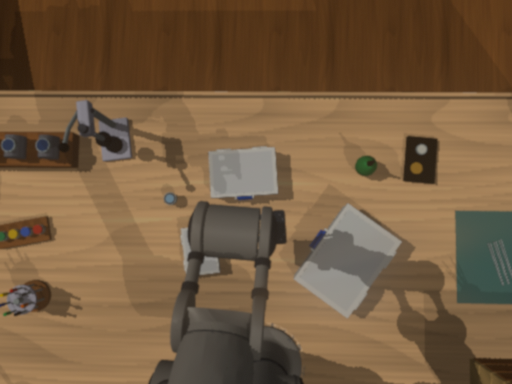

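```bash
python3 - <<'E'
from h import *
import cv2
np.set_printoptions(precision=4,suppress=True)
o=observe();im=read_camera("wrist").astype(int);tp,tr=o['tool_pos'],o['tool_rot']
m=(im[...,2]>im[...,0]+40)&(im[...,2]>im[...,1]+40);m[:, :200]=0;m[:,300:]=0;m[130:]=0
v,u=np.where(m);print(tp,tr,u.min(),u.max(),v.min(),v.max())
g=im[:,200].sum(1);print(g[82:106])
cv2.imwrite("pics/w10c.png",cv2.resize(im[70:120,190:310,::-1].astype('uint8'),None,fx=6,fy=6))
e=wplane((251,93.5),.05,tp,tr)
for z in(.016,.02,.046):print(z,wplane((251,v.max()+1),z,tp,tr)-e)
E
```

```text
[0.3826 0.0491 0.1662] [ 3.1414 -0.0001 -1.492 ] 228 274 90 96
[566 563 566 558 532 442 332 273 273 272 271 281 283 278 281 287 282 282
 280 315 376 426 439 448]
0.016 [-0.0031  0.     -0.034 ]
0.02 [-0.0031 -0.     -0.03  ]
0.046 [-0.003  -0.0002 -0.004 ]
```

View pics/w10c.png

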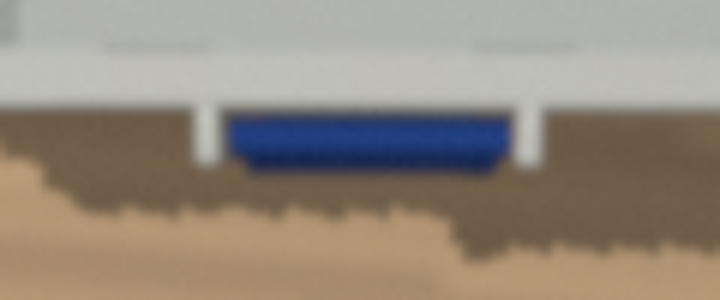

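With the settled view, the lid edge is at row 87.5 and the lip edge at row 98.3. The lip therefore sits about 9.8 mm in front of the lid edge, against 9.5 mm when flat, so the latch is flat. Handing in.

```bash
python3 -c "
from cell import *
print(hand_in())"
```

```text
the job is handed in; nothing more can be done
None
```

The parts box is closed with the latch pushed in, and I handed the job in at about 12 s of the 48 s allowed; `hand_in()` reports no verdict.

**What I did:**
- **Lid:** With the open fingers either side of the latch, I pushed the standing lid over from behind. I followed it down at about 0.9 rad/s until it reached its stop at z = 0.0498 m, pressing with 21 N.
- **Latch:** With the fingers closed, I then folded the latch down and in. I finished with a push on its lip at about 4.6 N, then backed the robot clear.

**Last checks:**
- **Lid:** It looks flat in all three views.
- **Latch:** The lip is about 9.8 mm in front of the lid edge, against 9.5 mm when flat, so the latch is within about 0.02 rad of flat. My first automatic measurement gave about 3 mm because I had entered the wrong pixel row for the lid edge. I worked out 9.8 mm by hand from an enlarged picture.
- **Box:** Measured after the lid was shut, the lid edge was within about 1 mm of where I predicted. I did not measure it again after the latch push, but it looks unmoved in the last pictures.
- **Bystanders:** The loupe, blower, tray and case press look unmoved in the pictures. I did not measure their positions.

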